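# Lay the cut glass on its pattern boards

## Robot

A 6-joint arm with a two-finger parallel gripper is mounted at the origin on the work surface. World frame = base frame: x ahead of the robot, y to its left, z up, the work surface at z = 0. Lengths are in m, angles in rad, forces in N, time in s.
With the tool pointing down it reaches from about 0.275 to 0.975 m from the base axis. Payload 8.4 kg.
Tool frame: the origin (TCP) lies between the finger pads; the fingertips stand 8 mm ahead of it and the grasp point (between the pads) lies 11 mm behind it; z points along the fingers, y is the line along which they close (so a half turn about z gives the same grasp; the last joint's range is limited). The gripper opens to 92 mm and grips with 3 to 60 N. Pads are 20 mm wide; open, the fingers measure 128 mm over their backs; the gripper's body (75 mm by 189 mm) begins 69 mm behind the grasp point.
Start: joints at [-1.106, 0.353, 1.633, -0, 1.155, -0.002], TCP at [0.281, -0.558, 0.223] pointing down, gripper open.
Joint ranges: [-2.63, 2.63], [-0.92, 2.1], [0.06, 2.66], [-1.3, 4.44], [0, 2.69], [-3.02, 3.02]. Speed limits (rad/s): [2.22, 2.22, 2.79, 3.14, 3.14, 3.14].

## Interface

Orientations are given as a rotation vector (axis times angle).
In Python, from rig import bot gives the robot as it stands.
- The arm moves only by the shell command python3 -m jog 'ROWS' [OPENING]. ROWS is a JSON object of lists of equal length, an entry for each row: "slide": the shift along the tool's x, y, z as a fraction of full scale, a list of three; "angular": the turn, a rotation vector about the tool's x, y, z as a fraction of full scale, a list of three. A call has 1 to 10 rows; each row shifts and turns the commanded pose from where the row before left it, along the tool's axes as they then stand; what a row does not reach is not made up. Full scale, the value 1, is 0.08 m for a shift and 45 degrees for a turn. A row lasts 1/8 s, in which the tool goes at most 62.5 mm and 10.7 degrees, less where a joint would pass 70% of its speed; a pose out of reach is approached as far as the arm can. A call with a number of a shift or a turn outside -1 to 1 is refused whole. A call with a gripper value outside its range is refused whole. OPENING is the opening, from 0 (shut) to 1 (fully open), set as the call begins (- or left out, the last holds). The fingers move at their own pace and stop on an object; the grip force is fixed at half the most. Time passes only in rows, so rows that do not move let the fingers close. It gives the time, the measured TCP pose, the force, the opening and the grip force at its end, in the units of the state.
- bot.sense(): the state, without advancing time (a new reading comes with each control period).
- bot.read_camera(name): name is "scene" or "top" or "wrist"; returns (picture, depth): 400x640x3 uint8, red, green, blue; 400x640 float32, m along the optical axis (not along the pixel's ray), 0 where there is no reading.
- bot.get_calibration(name): a dict with "fx", "fy", "cx", "cy" (pixels), "cam_to_world" (4x4, takes a point from camera to world coordinates); the wrist camera has in their place "T_tool_cam" (4x4, takes a point from camera to tool coordinates, whose origin is the TCP and whose axes are the flange's). Camera axes: x right, y down, z forward; pixel columns grow to the right and rows downward; lengths in m; the calibration is good to about 2 mm. A picture is of the moment at which its call begins: read the wrist's pose just before it. get_calibration takes no time and is no camera call.
- bot.finish_job(): hands the job in; it is judged then, once.
The state is a dict: "time": time; "joints": joint angles; "qvel": joint speeds; "joint_torque": joint torques, N m; "tcp_pos": TCP position; "tcp_rot": TCP orientation; "ft_force": force on the tool from outside, world axes, zero at the start; "wrist_torque": the same for the moment, N m; "finger_gap": finger opening in m; "gripper_force": force on a finger pad.
Only numpy, scipy, OpenCV 4.12 (cv2) and the standard library are available. Lean on these libraries where they do the work, as an engineer would, in place of code of your own. Each camera call takes 0.05 s, during which the arm holds its last target. There are 200 camera calls.

## Task

Lay each of the four slabs of coloured glass on the pattern board that shows its shape and colour, flat and inside the drawn outline, turned so that its edges run along the lines. Set the glass down gently without letting it fall, and leave the flux tin and the solder reel where they are.

Things in the scene. Friction and masses are not known exactly. Their poses are not given: they have to be found in the camera images.
- glass_bar: Loose slab of cast glass, dark green rectangular bar, 76 x 28 mm, 18 mm thick, about 0.1 kg, lying flat. Origin: centre of its underside, which is at z = 0 while it lies on the table; z up, x along its 76 mm length, y across its 28 mm width.
- board_bar: Fixed plywood pattern board, 104 x 80 x 6 mm, flat, with the black outline of the dark green bar on white paper, filled in a paler dark green. The outline is centred, 5 mm outside the glass all round. Origin: centre of its underside, at table height (top 6 mm above); z up, x along the 104 mm side; the outline's x and y are those of the glass piece.
- glass_square: Loose slab of cast glass, yellow square, 46 x 46 mm, 18 mm thick, about 0.1 kg, lying flat. Origin: centre of its underside, which is at z = 0 while it lies on the table; z up, x and y square to its sides.
- board_square: Fixed plywood pattern board, 104 x 80 x 6 mm, flat, with the black outline of the yellow square on white paper, filled in a paler yellow. The outline is centred, 5 mm outside the glass all round. Origin: centre of its underside, at table height (top 6 mm above); z up, x along the 104 mm side; the outline's x and y are those of the glass piece.
- glass_disc: Loose slab of cast glass, orange round disc, 50 mm diameter, 18 mm thick, about 0.1 kg, lying flat. Origin: centre of its underside, which is at z = 0 while it lies on the table; z up, x and y lie in the plane; its turn does not matter.
- board_disc: Fixed plywood pattern board, 104 x 80 x 6 mm, flat, with the black outline of the orange disc on white paper, filled in a paler orange. The outline is centred, 5 mm outside the glass all round. Origin: centre of its underside, at table height (top 6 mm above); z up, x along the 104 mm side; the outline's x and y are those of the glass piece.
- glass_hex: Loose slab of cast glass, light green long hexagon, 76 mm from point to point and 40 mm wide (two parallel straight sides 36 mm long and 40 mm apart, a right-angled point at each end), 18 mm thick, about 0.1 kg, lying flat. Origin: centre of its underside, which is at z = 0 while it lies on the table; z up, x along its 76 mm length from point to point, y across the two parallel sides.
- board_hex: Fixed plywood pattern board, 104 x 80 x 6 mm, flat, with the black outline of the light green long hexagon on white paper, filled in a paler light green. The outline is centred, 5 mm outside the glass all round. Origin: centre of its underside, at table height (top 6 mm above); z up, x along the 104 mm side; the outline's x and y are those of the glass piece.
- flux_tin: Bystander: round flux tin with a red lid, 62 mm diameter, 26 mm high, standing loose on the table. Origin: centre of its underside; z up.
- solder_reel: Bystander: reel of solder, blue flanges 64 mm in diameter and grey winding, 40 mm high, standing loose on its flange. Origin: centre of its underside; z up.
Things that resemble listed ones, but are neither listed nor needed, are in the scene too. Of the things that look like the glass_hex, the smallest one is meant.

How it is judged:
By the outcome, as a careful person would: the job done as asked, in the order asked, and still so for the second after the job is handed in, with the robot touching nothing.
It also fails if it takes over 102 s, if anything falls off the work surface, if the arm or the gripper's body presses on something with over 40 N, if the wrist force passes 120 N, or if a joint passes its speed limit or range.

## Working session

There is one attempt and no reset: what is moved stays moved. The work goes in short steps, Python scripts to look and compute and a shell command to move; the robot and the scene stay as the last step left them, time stands still between calls to the robot, and variables do not carry over. Pictures are saved under pics/ and viewed, at most 14 in all, crops included, and the job is handed in when it is done.

```bash
mkdir -p pics; ls; python3 - <<'E'
from rig import bot
import cv2,numpy as np
s=bot.sense();print(s)
for n in("top","scene"):
    p,d=bot.read_camera(n);c=bot.get_calibration(n);print(n,c)
    cv2.imwrite(f"pics/{n}0.png",p[:,:,::-1]);np.savez(f"{n}0.npz",p=p,d=d)
print(bot.get_calibration("wrist"))
E
```

```text
pics
{'time': 0.0, 'joints': array([-1.10641422e+00,  3.53627464e-01,  1.63409775e+00,  2.30550488e-05,
        1.15521455e+00, -2.39169488e-03]), 'qvel': array([-0.00047656, -0.00082803, -0.001066  ,  0.00184135,  0.0001339 ,
        0.00036213]), 'joint_torque': array([-1.64519395e-03, -5.93850017e+01, -3.34214044e+01,  6.94679841e-02,
        2.35314824e-02, -1.56590309e-04]), 'tcp_pos': array([ 0.28105554, -0.55771469,  0.22189218]), 'tcp_rot': array([-3.05514279e+00, -7.26249817e-01,  4.52026667e-04]), 'ft_force': array([ 0.12904394,  0.16310614, -0.36048237]), 'wrist_torque': array([-0.00343115,  0.0261084 ,  0.02144088]), 'gripper_force': 0.0, 'finger_gap': 0.0920099607731038}
top {'fx': 435.1697167910163, 'fy': 435.1697167910163, 'cx': 325.7814763035347, 'cy': 191.60558115950153, 'cam_to_world': array([[ 0.01381391, -0.98948785,  0.14395472,  0.38141056],
       [-0.99981074, -0.01169635,  0.01554586,  0.00501296],
       [-0.0136987 , -0.14414222, -0.98946216,  1.31624814],
       [ 0.        ,  0.        ,  0.        ,  1.        ]])}
scene {'fx': 474.73747379720277, 'fy': 474.73747379720277, 'cx': 319.1712794813093, 'cy': 202.79903178064123, 'cam_to_world': array([[ 0.84949496,  0.41080619, -0.33105375,  1.00128735],
       [ 0.5273508 , -0.68029617,  0.50901695, -0.65778103],
       [-0.01610728, -0.60698879, -0.79454714,  1.10084417],
       [ 0.        ,  0.        ,  0.        ,  1.        ]])}
{'fx': 353.26308631680496, 'fy': 353.26308631680496, 'cx': 313.88009274435336, 'cy': 196.80407786566263, 'T_tool_cam': array([[ 6.41997459e-04, -9.68075090e-01, -2.50659545e-01,
         7.06863304e-02],
       [ 9.99999561e-01,  7.92490450e-04, -4.99454692e-04,
        -4.39014855e-04],
       [ 6.82154942e-04, -2.50659114e-01,  9.68075174e-01,
        -1.62316923e-01],
       [ 0.00000000e+00,  0.00000000e+00,  0.00000000e+00,
         1.00000000e+00]])}
```

View pics/top0.png

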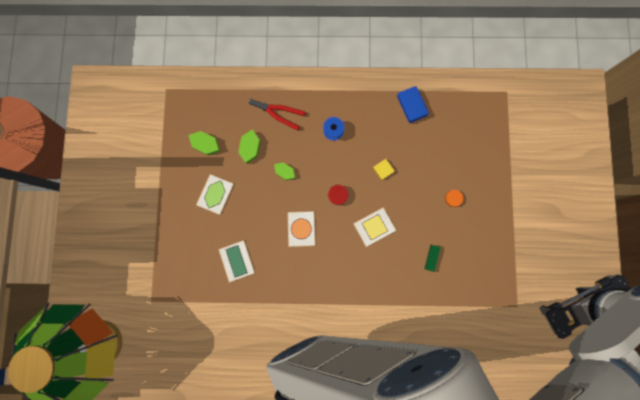

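View pics/scene0.png

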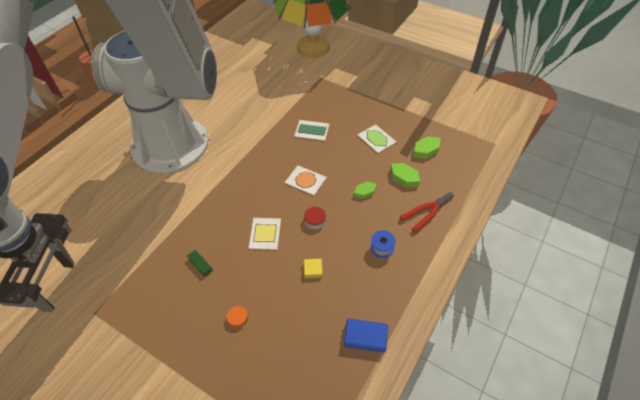

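The top view shows the loose glass: bar (433,258), square (384,169), disc (455,198) and smallest hexagon (285,171). The boards are hex (214,194), disc (301,229), square (375,227) and bar (236,261). The tin is at (338,195) and the reel at (334,128).

```bash
cat > h.py <<'E'
import cv2,numpy as np
from scipy.spatial.transform import Rotation as R
def camT(c,s=None):
    if "cam_to_world" in c: return c["cam_to_world"]
    T=np.eye(4);T[:3,:3]=R.from_rotvec(s["tcp_rot"]).as_matrix();T[:3,3]=s["tcp_pos"];return T@c["T_tool_cam"]
def cast(uv,c,T,z):
    uv=np.asarray(uv,float).reshape(-1,2)
    d=np.c_[(uv[:,0]-c["cx"])/c["fx"],(uv[:,1]-c["cy"])/c["fy"],np.ones(len(uv))]@T[:3,:3].T
    return (T[:3,3]+d*((z-T[2,3])/d[:,2])[:,None])[:,:2]
def proj(P,c,T):
    q=(np.asarray(P)-T[:3,3])@T[:3,:3];return q[:2]/q[2]*c["fx"]+[c["cx"],c["cy"]]
def zmap(d,c,T):
    v,u=np.mgrid[:d.shape[0],:d.shape[1]]
    return T[2,0]*(u-c["cx"])/c["fx"]*d+T[2,1]*(v-c["cy"])/c["fy"]*d+T[2,2]*d+T[2,3]
# hsv hue ranges, saturation/value minima
HSV=dict(bar=((55,100),90,20),square=((22,32),90,120),disc=((5,17),150,150),hex=((36,54),90,90))
def measure(p,c,T,name,uv,board,z=None,rad=90,minA=60):
    """regions nearest uv: centre, rect size (mm), long-side yaw (deg), in world"""
    hsv=cv2.cvtColor(p,cv2.COLOR_RGB2HSV);(a,b),s,v=HSV[name]
    if board: s,v=60,50
    m=cv2.inRange(hsv,(a,s,v),(b,255,255))
    m=cv2.morphologyEx(m,cv2.MORPH_OPEN,np.ones((2,2),np.uint8))
    cs=[k for k in cv2.findContours(m,cv2.RETR_EXTERNAL,cv2.CHAIN_APPROX_NONE)[0] if cv2.contourArea(k)>minA]
    if not cs: return None
    k=min(cs,key=lambda k:np.linalg.norm(k.reshape(-1,2).mean(0)-uv))
    z=(0.006 if board else 0.018) if z is None else z
    w=cast(k,c,T,z);r=cv2.minAreaRect((w*1000).astype(np.float32))
    M=cv2.moments((w*1e5).astype(np.float32).reshape(-1,1,2));cen=np.array([M["m10"],M["m01"]])/M["m00"]/1e5
    (sx,sy),ang=r[1],r[2]
    if sx<sy: sx,sy,ang=sy,sx,ang+90
    return dict(cen=cen.round(4),rect=(np.array(r[0])/1000).round(4),size=(round(sx,1),round(sy,1)),yaw=round((ang+90)%180-90,1),px=k.reshape(-1,2).mean(0).round(),border=bool((k.min()<=1) or (k[...,0].max()>=638) or k[...,1].max()>=398))
E
python3 - <<'E'
from h import *; from rig import bot
c=bot.get_calibration("top");T=camT(c);f=np.load("top0.npz");p=f["p"]
for n,g,b in(("bar",(433,258),(236,261)),("square",(384,169),(375,227)),("disc",(455,198),(301,229)),("hex",(285,171),(214,194))):
    print(n,"G",measure(p,c,T,n,g,0));print(n,"B",measure(p,c,T,n,b,1))
print("tin,reel",cast([(338,195)],c,T,.026),cast([(334,128)],c,T,.04))
E
```

```text
bar G {'cen': array([ 0.3748, -0.2935]), 'rect': array([ 0.375 , -0.2934]), 'size': (71.7, 26.8), 'yaw': -15.3, 'px': array([433., 259.]), 'border': False}
bar B {'cen': array([0.3574, 0.2875]), 'rect': array([0.3575, 0.287 ]), 'size': (82.9, 34.7), 'yaw': 21.1, 'px': array([237., 262.]), 'border': False}
square G {'cen': array([ 0.6383, -0.1511]), 'rect': array([ 0.6384, -0.1514]), 'size': (49.5, 47.3), 'yaw': -55.5, 'px': array([384., 170.]), 'border': False}
square B {'cen': array([ 0.4643, -0.1247]), 'rect': array([ 0.4644, -0.1249]), 'size': (58.9, 58.5), 'yaw': 28.8, 'px': array([375., 228.]), 'border': False}
disc G {'cen': array([ 0.5532, -0.3604]), 'rect': array([ 0.554 , -0.3604]), 'size': (56.8, 51.4), 'yaw': -89.3, 'px': array([454., 199.]), 'border': False}
disc B {'cen': array([0.5276, 0.053 ]), 'rect': array([0.481 , 0.0375]), 'size': (2026.3, 1029.5), 'yaw': -88.1, 'px': array([277., 236.]), 'border': True}
hex G {'cen': array([0.6294, 0.1491]), 'rect': array([0.6291, 0.1487]), 'size': (58.0, 49.9), 'yaw': -88.6, 'px': array([285., 172.]), 'border': False}
hex B {'cen': array([0.5583, 0.362 ]), 'rect': array([0.5579, 0.3619]), 'size': (64.5, 64.0), 'yaw': -65.9, 'px': array([215., 195.]), 'border': False}
tin,reel [[ 0.55929599 -0.01141529]] [[0.76197405 0.00286959]]
```

```bash
cat >> h.py <<'E'
HSVB=dict(HSV)
def yawpca(w):
    M=cv2.moments((w*1e5).astype(np.float32).reshape(-1,1,2))
    return np.degrees(.5*np.arctan2(2*M["mu11"],M["mu20"]-M["mu02"]))
def phi(s): 
    x=R.from_rotvec(s["tcp_rot"]).as_matrix()[:,0];return np.degrees(np.arctan2(x[1],x[0]))
def plan(s,x,y,ph,z=None):
    """turn first (angular z total), then slides in tool axes at the new yaw; units of full scale"""
    t=-((ph-phi(s)+180)%360-180);f=np.radians(ph);dx,dy=x-s["tcp_pos"][0],y-s["tcp_pos"][1]
    o=np.array([np.cos(f)*dx+np.sin(f)*dy,np.sin(f)*dx-np.cos(f)*dy,0 if z is None else s["tcp_pos"][2]-z])/.08
    m=R.from_rotvec(s["tcp_rot"]).as_matrix()
    print("turn",round(t/45,3),"slide",o.round(3),"phi",round(phi(s),2),"tilt",m[:2,2].round(4),"z",s["tcp_pos"][2].round(4))
E
python3 -m jog '{"slide":[[0,0,0],[0,0,0],[0,0,0],[0,0,0],[0,0,0],[0.052,-0.7,0],[0.052,-0.7,0],[0.052,-0.7,0],[0.052,-0.7,0],[0.052,-0.7,0]],"angular":[[0,0,0.187],[0,0,0.187],[0,0,0.187],[0,0,0.187],[0,0,0.187],[0,0,0],[0,0,0],[0,0,0],[0,0,0],[0,0,0]]}' 1
python3 - <<'E'
from h import *; from rig import bot
s=bot.sense();p,d=bot.read_camera("wrist");c=bot.get_calibration("wrist");T=camT(c,s)
cv2.imwrite("pics/w1.png",p[:,:,::-1]);np.savez("w1.npz",p=p,d=d)
print(s["tcp_pos"],phi(s),s["joints"])
for n,g,b in(("bar",(.3748,-.2935),0),("disc",(.5532,-.36),0),("square",(.638,-.151),0),("square",(.464,-.1247),1)):
    uv=proj([*g,.018],c,T);print(n,b,uv.round(),measure(p,c,T,n,uv,b))
E
```

```text
time: 1.35
tcp_pos: [0.3755, -0.2918, 0.2225]
tcp_rot: [-3.113, 0.42, 0.0]
ft_force: [0.5, -0.5, -1.1]
finger_gap: 0.0921
gripper_force: 0.0
[ 0.37552613 -0.29184006  0.22245637] -15.352771056230816 [-6.63878717e-01  1.18298019e-01  1.94256758e+00  1.11941504e-04
  1.08084624e+00  1.17482134e+00]
bar 0 [316. 174.] {'cen': array([ 0.3788, -0.2929]), 'rect': array([ 0.3787, -0.2927]), 'size': (74.8, 26.2), 'yaw': -14.8, 'px': array([315., 170.]), 'border': False}
disc 0 [335. -29.] None
square 0 [ 87. -62.] {'cen': array([ 0.467 , -0.1287]), 'rect': array([ 0.467 , -0.1286]), 'size': (55.2, 55.1), 'yaw': 29.2, 'px': array([137., 130.]), 'border': False}
square 1 [135. 134.] {'cen': array([ 0.4679, -0.1226]), 'rect': array([ 0.4678, -0.1226]), 'size': (57.9, 57.7), 'yaw': -60.8, 'px': array([137., 130.]), 'border': False}
```

View pics/w1.png

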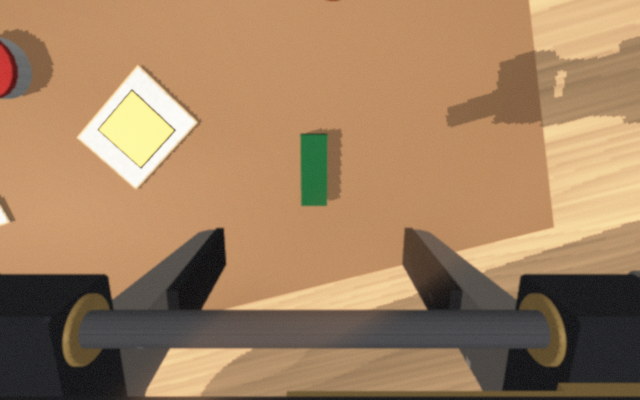

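The wrist view shows the bar at (314,170) and the square board at (137,128), both clear. Grasping the bar now.

```bash
python3 - <<'E'
from h import *; from rig import bot
plan(bot.sense(),.3788,-.2929,-14.8,.011)
E
```

```text
turn -0.011 slide [0.049 0.068 2.639] phi -15.31 tilt [-0.0002  0.0039] z 0.2221
```

```bash
python3 -m jog '{"slide":[[0.049,0.068,0.4],[0,0,0.7],[0,0,0.7],[0,0,0.5],[0,0,0.25],[0,0,0.09],[0,0,0]],"angular":[[0,0,-0.011],[0,0,0],[0,0,0],[0,0,0],[0,0,0],[0,0,0],[0,0,0]]}' 1
python3 -m jog '{"slide":[[0,0,0],[0,0,0],[0,0,0],[0,0,0],[0,0,0],[0,0,0]],"angular":[[0,0,0],[0,0,0],[0,0,0],[0,0,0],[0,0,0],[0,0,0]]}' 0.2
python3 - <<'E'
from h import *; from rig import bot
s=bot.sense();print(phi(s))
E
```

```text
time: 2.28
tcp_pos: [0.3777, -0.2999, 0.0114]
tcp_rot: [-3.115, 0.406, 0.001]
ft_force: [-0.7, 0.3, -0.6]
finger_gap: 0.0914
gripper_force: 0.0
time: 3.02
tcp_pos: [0.3777, -0.2998, 0.0114]
tcp_rot: [-3.115, 0.406, 0.0]
ft_force: [0.4, 0.1, 0.2]
finger_gap: 0.0337
gripper_force: 0.3
-14.83906994402639
```

```bash
python3 -m jog '{"slide":[[0,0,0],[0,0,0],[0,0,0]],"angular":[[0,0,0],[0,0,0],[0,0,0]]}' 0.2
```

```text
time: 3.4
tcp_pos: [0.3777, -0.2998, 0.0114]
tcp_rot: [-3.115, 0.406, 0.0]
ft_force: [-0.7, 1.0, -0.4]
finger_gap: 0.0277
gripper_force: 30.0
```

```bash
python3 -m jog '{"slide":[[0,0,-0.1],[0,0,-0.4],[0,0,-0.7],[0,0,-0.7],[0,0,-0.6],[0,0,0],[0,0,0],[0,0,0],[0,0,0],[0,0,0]],"angular":[[0,0,0],[0,0,0],[0,0,0],[0,0,-0.16],[0,0,-0.16],[0,0,-0.16],[0,0,-0.16],[0,0,-0.16],[0,0,0],[0,0,0]]}'
python3 - <<'E'
from h import *; from rig import bot
plan(bot.sense(),.3574,.2875,21.1)
E
```

```text
time: 4.65
tcp_pos: [0.3776, -0.2998, 0.2116]
tcp_rot: [3.089, 0.573, 0.0]
ft_force: [0.1, -0.3, -1.1]
finger_gap: 0.028
gripper_force: 30.0
turn -0.002 slide [ 2.407 -6.941  0.   ] phi 21.01 tilt [ 0.0001 -0.0001] z 0.2116
```

```bash
python3 -m jog '{"slide":[[0.24,-0.694,0],[0.24,-0.694,0],[0.24,-0.694,0],[0.24,-0.694,0],[0.24,-0.694,0],[0.24,-0.694,0],[0.24,-0.694,0],[0.24,-0.694,0],[0.24,-0.694,0],[0.24,-0.694,0]],"angular":[[0,0,0],[0,0,0],[0,0,0],[0,0,0],[0,0,0],[0,0,0],[0,0,0],[0,0,0],[0,0,0],[0,0,0]]}'
python3 -m jog '{"slide":[[0,0,0],[0,0,0],[0,0,0],[0,0,0]],"angular":[[0,0,0],[0,0,0],[0,0,0],[0,0,0]]}'
cat >> h.py <<'E'
def look(tag,name,g,board,zt=None,uv=None):
    from rig import bot
    s=bot.sense();p,d=bot.read_camera("wrist");c=bot.get_calibration("wrist");T=camT(c,s)
    cv2.imwrite(f"pics/{tag}.png",p[:,:,::-1]);np.savez(tag+".npz",p=p,d=d)
    z=.006 if board else .018;uv=proj([*g,z],c,T)
    m=measure(p,c,T,name,uv,board);print(s["tcp_pos"].round(4),"expected",uv.round(),m)
    if m: plan(s,*m["cen"],m["yaw"],zt)
E
python3 -c "
from h import *
look('w2','bar',(.3574,.2875),1,.018)"
```

```text
time: 5.9
tcp_pos: [0.3559, 0.2893, 0.2116]
tcp_rot: [-3.089, -0.574, -0.001]
ft_force: [1.8, 1.0, -1.0]
finger_gap: 0.0277
gripper_force: 30.0
time: 6.4
tcp_pos: [0.3565, 0.2861, 0.2115]
tcp_rot: [3.089, 0.574, 0.0]
ft_force: [-1.2, 0.4, -2.1]
finger_gap: 0.0275
gripper_force: 30.0
[0.3565 0.2861 0.2115] expected [314. 173.] {'cen': array([0.2965, 0.2627]), 'rect': array([0.3034, 0.2665]), 'size': (210.1, 66.4), 'yaw': 22.3, 'px': array([314., 221.]), 'border': False}
turn -0.028 slide [-0.805 -0.014  2.418] phi 21.05 tilt [ 0.0001 -0.0001] z 0.2115
```

View pics/w2.png

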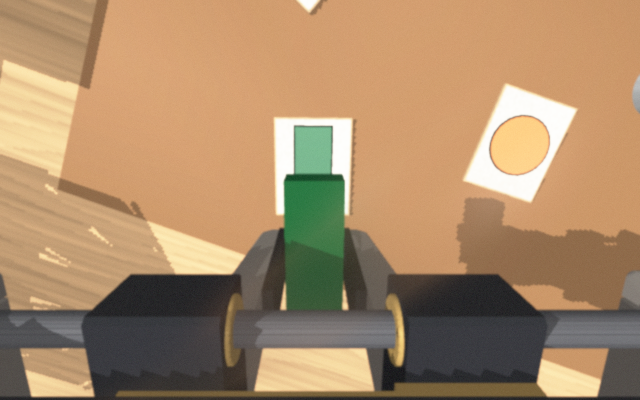

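The held bar hides part of the outline, but the white board's corners show at (275,118), (353,118), (275,214) and (352,214). I'll use the board rectangle.

```bash
cat >> h.py <<'E'
def board(p,c,T,g):
    hsv=cv2.cvtColor(p,cv2.COLOR_RGB2HSV);m=cv2.inRange(hsv,(0,0,170),(180,60,255))
    v,u=np.nonzero(m);w=cast(np.c_[u,v],c,T,.006);w=w[np.linalg.norm(w-g,axis=1)<.075]
    hull=cv2.convexHull((w*1000).astype(np.float32));(x,y),(a,b),t=cv2.minAreaRect(hull)
    if a<b:a,b,t=b,a,t+90
    return dict(cen=np.array([x,y]).round(1)/1000,size=(round(a,1),round(b,1)),yaw=round((t+90)%180-90,2))
def reload(tag,s):
    from rig import bot
    c=bot.get_calibration("wrist");return np.load(tag+".npz")["p"],c,camT(c,s)
E
python3 - <<'E'
from h import *; from rig import bot
s=bot.sense();p,c,T=reload("w2",s)
b=board(p,c,T,(.3574,.2875));print(b)
plan(s,*b["cen"],b["yaw"],.018)
print(board(p,c,T,cast([(520,144)],c,T,.006)[0]))
E
```

```text
{'cen': array([0.3625, 0.291 ]), 'size': (101.7, 78.4), 'yaw': 20.52}
turn 0.012 slide [ 0.09  -0.029  2.419] phi 21.06 tilt [0.0001 0.0001] z 0.2115
{'cen': array([0.4611, 0.1001]), 'size': (101.9, 78.4), 'yaw': 3.05}
```

```bash
python3 -m jog '{"slide":[[0.09,-0.029,0.3],[0,0,0.7],[0,0,0.6],[0,0,0.4],[0,0,0.25],[0,0,0.12],[0,0,0.03],[0,0,0],[0,0,0]],"angular":[[0,0,0.012],[0,0,0],[0,0,0],[0,0,0],[0,0,0],[0,0,0],[0,0,0],[0,0,0],[0,0,0]]}'
python3 -m jog '{"slide":[[0,0,0.006],[0,0,0.006],[0,0,0]],"angular":[[0,0,0],[0,0,0],[0,0,0]]}'
```

```text
time: 7.58
tcp_pos: [0.3626, 0.2923, 0.0201]
tcp_rot: [-3.09, -0.562, -0.002]
ft_force: [0.6, -0.2, -0.4]
finger_gap: 0.0282
gripper_force: 30.0
time: 7.95
tcp_pos: [0.3622, 0.2919, 0.0185]
tcp_rot: [-3.091, -0.562, -0.0]
ft_force: [-0.4, 0.2, -0.2]
finger_gap: 0.0274
gripper_force: 30.0
```

```bash
python3 -m jog '{"slide":[[0,0,0.005],[0,0,0.005],[0,0,0.003],[0,0,0]],"angular":[[0,0,0],[0,0,0],[0,0,0],[0,0,0]]}'
```

```text
time: 8.45
tcp_pos: [0.3621, 0.2919, 0.0174]
tcp_rot: [3.091, 0.562, -0.0]
ft_force: [-0.8, 0.5, -0.6]
finger_gap: 0.0278
gripper_force: 30.0
```

Go slightly lower until contact shows.

```bash
python3 -m jog '{"slide":[[0,0,0.004],[0,0,0.003],[0,0,0]],"angular":[[0,0,0],[0,0,0],[0,0,0]]}'
```

```text
time: 8.82
tcp_pos: [0.3622, 0.292, 0.0173]
tcp_rot: [-3.091, -0.562, -0.0]
ft_force: [-1.9, -2.2, 8.0]
finger_gap: 0.0276
gripper_force: 30.0
```

```bash
python3 -m jog '{"slide":[[0,0,0],[0,0,0],[0,0,0],[0,0,-0.1],[0,0,-0.5],[0,0,-0.7],[0,0,-0.7],[0,0,-0.6],[0,0,0],[0,0,0]],"angular":[[0,0,0],[0,0,0],[0,0,0],[0,0,0],[0,0,0],[0,0,0],[0,0,0],[0,0,0],[0,0,0],[0,0,0]]}' 1
python3 - <<'E'
from h import *; from rig import bot
s=bot.sense();p,d=bot.read_camera("wrist");c=bot.get_calibration("wrist");T=camT(c,s)
cv2.imwrite("pics/w3.png",p[:,:,::-1])
print(s["tcp_pos"],measure(p,c,T,"bar",proj([.362,.292,.02],c,T),0,.024),board(p,c,T,(.362,.292)))
plan(s,.6294,.1491,21.1)
E
```

```text
time: 10.07
tcp_pos: [0.3618, 0.2916, 0.2246]
tcp_rot: [3.091, 0.562, -0.0]
ft_force: [-0.6, -0.5, -1.0]
finger_gap: 0.0915
gripper_force: 0.0
[0.36177249 0.29164783 0.22461915] {'cen': array([0.3628, 0.2918]), 'rect': array([0.3626, 0.2915]), 'size': (77.4, 31.1), 'yaw': 20.7, 'px': array([315., 173.]), 'border': False} {'cen': array([0.3622, 0.2906]), 'size': (100.9, 77.5), 'yaw': 20.66}
turn -0.011 slide [2.48  2.867 0.   ] phi 20.62 tilt [-0.0001 -0.    ] z 0.2246
```

View pics/w3.png

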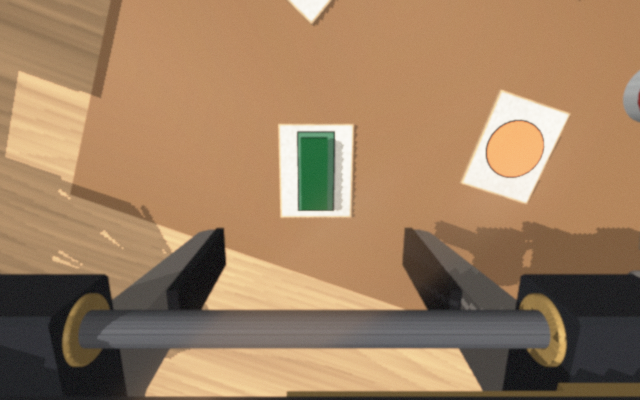

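The bar sits inside the outline (315,173), parallel to its lines. Next is the hexagon.

```bash
python3 -m jog '{"slide":[[0,0,0],[0,0,0],[0,0,0],[0,0,0],[0.0475,0.636,0],[0.0475,0.636,0],[0.0475,0.636,0],[0.0475,0.636,0],[0.0475,0.636,0],[0.0475,0.636,0]],"angular":[[0,0,-0.208],[0,0,-0.208],[0,0,-0.208],[0,0,-0.208],[0,0,0],[0,0,0],[0,0,0],[0,0,0],[0,0,0],[0,0,0]]}'
python3 -m jog '{"slide":[[0,0,0],[0,0,0],[0,0,0],[0,0,0]],"angular":[[0,0,0],[0,0,0],[0,0,0],[0,0,0]]}'
python3 - <<'E'
import re
t=open('h.py').read()
t=t.replace('return dict(cen=cen.round(4)','return dict(pca=round(yawpca(w),1),cen=cen.round(4)')
t=t.replace('plan(s,*m["cen"],m["yaw"],zt)','plan(s,*m["cen"],m["pca"] if name in("bar","hex") else m["yaw"],zt)')
open('h.py','w').write(t)
E
python3 -c "
from h import *
from rig import bot
look('w4','hex',(.633,.149),0,.011)
s=bot.sense();p,c,T=reload('w4',s)
print(board(p,c,T,(.561,.364)))"
```

```text
time: 11.38
tcp_pos: [0.6337, 0.1486, 0.2225]
tcp_rot: [-2.746, -1.524, 0.005]
ft_force: [0.1, 0.7, -0.2]
finger_gap: 0.0917
gripper_force: 0.0
time: 11.88
tcp_pos: [0.6325, 0.1505, 0.2249]
tcp_rot: [-2.746, -1.526, 0.0]
ft_force: [-0.7, 0.6, -1.3]
finger_gap: 0.0918
gripper_force: 0.0
[0.6325 0.1505 0.2249] expected [315. 175.] {'pca': np.float64(58.9), 'cen': array([0.6361, 0.152 ]), 'rect': array([0.6363, 0.152 ]), 'size': (74.1, 39.7), 'yaw': 58.2, 'px': array([316., 171.]), 'border': False}
turn -0.017 slide [0.039 0.029 2.674] phi 58.13 tilt [-0.0002  0.    ] z 0.2249
{'cen': array([0.5625, 0.3633]), 'size': (101.5, 73.0), 'yaw': -21.38}
```

View pics/w4.png

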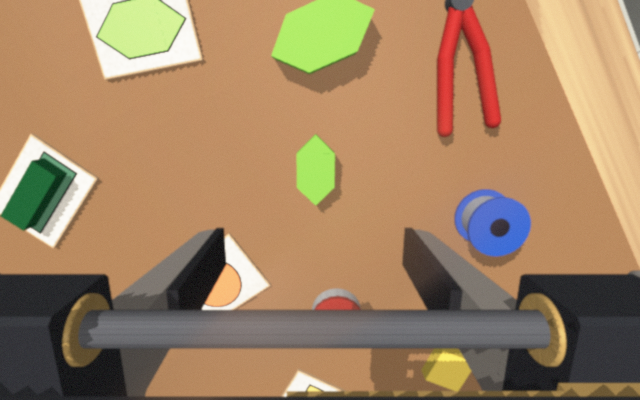

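The small hexagon is at (316,171), with its two larger lookalikes at the top and out of view. Grasping it.

```bash
python3 -m jog '{"slide":[[0.039,0.029,0.4],[0,0,0.7],[0,0,0.7],[0,0,0.5],[0,0,0.25],[0,0,0.12],[0,0,0],[0,0,0]],"angular":[[0,0,-0.012],[0,0,0],[0,0,0],[0,0,0],[0,0,0],[0,0,0],[0,0,0],[0,0,0]]}' 1
python3 -m jog '{"slide":[[0,0,0],[0,0,0],[0,0,0],[0,0,0],[0,0,0],[0,0,0],[0,0,0],[0,0,0]],"angular":[[0,0,0],[0,0,0],[0,0,0],[0,0,0],[0,0,0],[0,0,0],[0,0,0],[0,0,0]]}' 0.3
```

```text
time: 12.92
tcp_pos: [0.638, 0.1515, 0.0128]
tcp_rot: [2.739, 1.537, 0.004]
ft_force: [-0.2, -0.6, 0.8]
finger_gap: 0.0919
gripper_force: 0.0
time: 13.92
tcp_pos: [0.6368, 0.1513, 0.0111]
tcp_rot: [-2.74, -1.538, 0.0]
ft_force: [0.1, -0.0, -1.1]
finger_gap: 0.04
gripper_force: 30.0
```

Gripped at 40 mm. Lift and turn to φ≈158.6.

```bash
python3 -m jog '{"slide":[[0,0,-0.1],[0,0,-0.5],[0,0,-0.7],[0,0,-0.7],[0,0,-0.6],[0,0,0],[0,0,0],[0,0,0],[0,0,0],[0,0,0]],"angular":[[0,0,0],[0,0,0],[0,0,-0.22],[0,0,-0.22],[0,0,-0.22],[0,0,-0.22],[0,0,-0.22],[0,0,-0.22],[0,0,-0.22],[0,0,-0.22]]}'
python3 -m jog '{"slide":[[0,0,0],[0,0,0],[0,0,0],[0,0,0]],"angular":[[0,0,-0.22],[0,0,-0.22],[0,0,0],[0,0,0]]}'
python3 -c "
from h import *
from rig import bot
plan(bot.sense(),.5625,.3633,158.6)"
```

```text
time: 15.18
tcp_pos: [0.6368, 0.1512, 0.2197]
tcp_rot: [1.122, 2.934, 0.0]
ft_force: [-0.1, -0.5, -1.8]
finger_gap: 0.04
gripper_force: 30.0
time: 15.68
tcp_pos: [0.6369, 0.1512, 0.2195]
tcp_rot: [0.616, 3.08, 0.0]
ft_force: [-0.1, 0.4, -1.1]
finger_gap: 0.0397
gripper_force: 30.0
turn -0.027 slide [1.833 2.129 0.   ] phi 157.38 tilt [0.0002 0.0001] z 0.2195
```

```bash
python3 -m jog '{"slide":[[0,0,0],[0.458,0.532,0],[0.458,0.532,0],[0.458,0.532,0],[0.458,0.532,0],[0,0,0],[0,0,0],[0,0,0],[0,0,0]],"angular":[[0,0,-0.027],[0,0,0],[0,0,0],[0,0,0],[0,0,0],[0,0,0],[0,0,0],[0,0,0],[0,0,0]]}'
cat >> h.py <<'E'
def lookb(tag,g,z,flip=0):
    from rig import bot
    s=bot.sense();p,d=bot.read_camera("wrist");c=bot.get_calibration("wrist");T=camT(c,s)
    cv2.imwrite(f"pics/{tag}.png",p[:,:,::-1]);b=board(p,c,T,g);print(s["tcp_pos"].round(4),b)
    plan(s,*b["cen"],b["yaw"]+flip,z)
E
python3 -c "
from h import *
lookb('w5',(.5625,.3633),.0185,180)"
```

```text
time: 16.8
tcp_pos: [0.5623, 0.3617, 0.2193]
tcp_rot: [0.58, 3.088, -0.0]
ft_force: [-0.1, -0.1, -0.6]
finger_gap: 0.0396
gripper_force: 30.0
[0.5623 0.3617 0.2193] {'cen': array([0.557 , 0.3681]), 'size': (88.9, 77.9), 'yaw': -21.27}
turn -0.0 slide [0.091 0.05  2.509] phi 158.72 tilt [-0.     -0.0002] z 0.2193
```

View pics/w5.png

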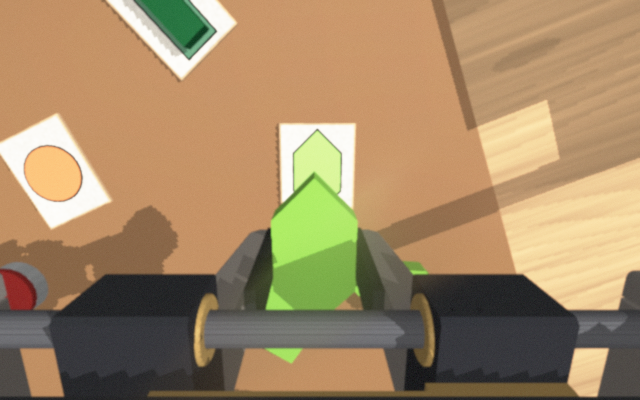

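The hexagon blocks the board's near end; the far corners are at (279,124) and (355,124). Correcting the centre along the tool x for the hidden part gives a slide of x 0.012, y 0.05.

```bash
python3 -m jog '{"slide":[[0.012,0.05,0.3],[0,0,0.7],[0,0,0.7],[0,0,0.4],[0,0,0.25],[0,0,0.12],[0,0,0.035],[0,0,0],[0,0,0]],"angular":[[0,0,0],[0,0,0],[0,0,0],[0,0,0],[0,0,0],[0,0,0],[0,0,0],[0,0,0],[0,0,0]]}'
python3 -m jog '{"slide":[[0,0,0.005],[0,0,0.005],[0,0,0],[0,0,0]],"angular":[[0,0,0],[0,0,0],[0,0,0],[0,0,0]]}'
```

```text
time: 17.98
tcp_pos: [0.5629, 0.3674, 0.02]
tcp_rot: [0.577, 3.087, 0.002]
ft_force: [-0.7, -0.5, -0.3]
finger_gap: 0.0398
gripper_force: 30.0
time: 18.48
tcp_pos: [0.5623, 0.367, 0.018]
tcp_rot: [-0.577, -3.088, 0.0]
ft_force: [-0.5, 0.4, -1.5]
finger_gap: 0.0395
gripper_force: 30.0
```

```bash
python3 -m jog '{"slide":[[-0.011,-0.011,0.004],[0,0,0.004],[0,0,0.004],[0,0,0.002],[0,0,0]],"angular":[[0,0,0],[0,0,0],[0,0,0],[0,0,0],[0,0,0]]}'
```

```text
time: 19.1
tcp_pos: [0.5628, 0.3658, 0.0172]
tcp_rot: [0.577, 3.088, -0.0]
ft_force: [-0.0, -1.3, 3.4]
finger_gap: 0.0397
gripper_force: 30.0
```

```bash
python3 -m jog '{"slide":[[0,0,0],[0,0,0],[0,0,0],[0,0,-0.1],[0,0,-0.5],[0,0,-0.7],[0,0,-0.7],[0,0,-0.6],[0,0,0],[0,0,0]],"angular":[[0,0,0],[0,0,0],[0,0,0],[0,0,0],[0,0,0],[0,0,0],[0,0,0],[0,0,0],[0,0,0],[0,0,0]]}' 1
python3 - <<'E'
from h import *; from rig import bot
lookb('w6',(.5625,.3655),.2)
s=bot.sense();p=cv2.imread('pics/w6.png')[:,:,::-1].copy();c=bot.get_calibration("wrist");T=camT(c,s)
print(measure(p,c,T,"hex",proj([.562,.366,.024],c,T),0,.024))
print(board(p,c,T,cast([(55,172)],c,T,.006)[0]))
E
```

```text
time: 20.35
tcp_pos: [0.5624, 0.3656, 0.2247]
tcp_rot: [-0.577, -3.088, 0.0]
ft_force: [-0.6, -0.2, 0.5]
finger_gap: 0.0915
gripper_force: 0.0
[0.5624 0.3656 0.2247] {'cen': array([0.5626, 0.366 ]), 'size': (101.1, 77.7), 'yaw': -21.28}
turn -3.998 slide [ 0.    -0.005  0.309] phi 158.82 tilt [-0.0003 -0.0002] z 0.2247
{'pca': np.float64(-21.5), 'cen': array([0.5604, 0.3673]), 'rect': array([0.5605, 0.3672]), 'size': (61.3, 60.7), 'yaw': -65.7, 'px': array([315., 173.]), 'border': False}
{'cen': array([0.4608, 0.0999]), 'size': (101.1, 77.7), 'yaw': 3.15}
```

View pics/w6.png

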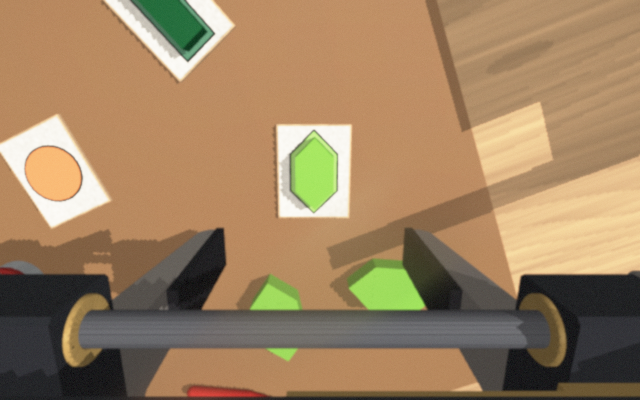

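The hexagon is inside its outline (315,173) with edges parallel. Next is the square.

```bash
python3 -m jog '{"slide":[[0,0,0],[0,0,0],[0,0,0],[0,0,0],[0,0,0]],"angular":[[0,0,0.191],[0,0,0.191],[0,0,0.191],[0,0,0.191],[0,0,0]]}'
python3 -m jog '{"slide":[[-0.587,-0.283,0],[-0.587,-0.283,0],[-0.587,-0.283,0],[-0.587,-0.283,0],[-0.587,-0.283,0],[-0.587,-0.283,0],[-0.587,-0.283,0],[-0.587,-0.283,0],[-0.587,-0.283,0],[-0.587,-0.283,0]],"angular":[[0,0,0],[0,0,0],[0,0,0],[0,0,0],[0,0,0],[0,0,0],[0,0,0],[0,0,0],[0,0,0],[0,0,0]]}'
python3 -m jog '{"slide":[[0,0,0],[0,0,0],[0,0,0],[0,0,0]],"angular":[[0,0,0],[0,0,0],[0,0,0],[0,0,0]]}'
python3 - <<'E'
from h import *; from rig import bot
look('w7','square',(.642,-.15),0,.011)
s=bot.sense();p,c,T=reload('w7',s)
print(board(p,c,T,(.467,-.123)),board(p,c,T,(.461,.1)),proj([.467,-.123,.006],c,T))
print(measure(p,c,T,'disc',proj([.556,-.36,.018],c,T),0))
E
```

```text
time: 21.02
tcp_pos: [0.5621, 0.3654, 0.2231]
tcp_rot: [-1.462, -2.779, 0.004]
ft_force: [-0.1, -0.4, 0.2]
finger_gap: 0.0921
gripper_force: 0.0
time: 22.28
tcp_pos: [0.6413, -0.1511, 0.2239]
tcp_rot: [-1.458, -2.781, 0.0]
ft_force: [0.3, 0.1, -0.4]
finger_gap: 0.0917
gripper_force: 0.0
time: 22.78
tcp_pos: [0.6416, -0.1483, 0.2249]
tcp_rot: [-1.461, -2.781, -0.0]
ft_force: [-0.5, 0.2, -0.2]
finger_gap: 0.0918
gripper_force: 0.0
[ 0.6416 -0.1483  0.2249] expected [313. 176.] {'pca': np.float64(-51.2), 'cen': array([ 0.6456, -0.1483]), 'rect': array([ 0.6454, -0.1483]), 'size': (47.6, 46.9), 'yaw': -55.4, 'px': array([316., 176.]), 'border': False}
turn 3.999 slide [ 0.028 -0.041  2.674] phi 124.55 tilt [-0.0002  0.0001] z 0.2249Traceback (most recent call last):
  File "<stdin>", line 4, in <module>
  File "h.py", line 54, in board
    hull=cv2.convexHull((w*1000).astype(np.float32));(x,y),(a,b),t=cv2.minAreaRect(hull)
                                                                   ~~~~~~~~~~~~~~~^^^^^^
cv2.error: OpenCV(4.12.0) /io/opencv/modules/imgproc/src/convhull.cpp:143: error: (-215:Assertion failed) total >= 0 && (depth == CV_32F || depth == CV_32S) in function 'convexHull'
```

View pics/w7.png

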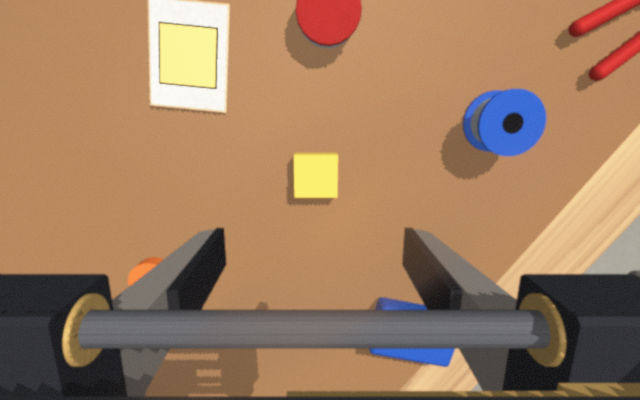

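The square at (316,176) is aligned with the gripper. The printed slides are for the flipped yaw, so I negate x and y.

```bash
python3 -m jog '{"slide":[[-0.028,0.041,0.4],[0,0,0.7],[0,0,0.7],[0,0,0.5],[0,0,0.25],[0,0,0.12],[0,0,0],[0,0,0]],"angular":[[0,0,0],[0,0,0],[0,0,0],[0,0,0],[0,0,0],[0,0,0],[0,0,0],[0,0,0]]}' 1
python3 -m jog '{"slide":[[0,0,0],[0,0,0],[0,0,0],[0,0,0],[0,0,0],[0,0,0],[0,0,0],[0,0,0]],"angular":[[0,0,0],[0,0,0],[0,0,0],[0,0,0],[0,0,0],[0,0,0],[0,0,0],[0,0,0]]}' 0.35
python3 - <<'E'
from h import *; from rig import bot
p=np.load('w7.npz')['p'];c=bot.get_calibration("wrist")
s=dict(tcp_pos=np.array([.6416,-.1483,.2249]),tcp_rot=np.array([-1.461,-2.781,0]));T=camT(c,s)
b=board(p,c,T,(.467,-.123));print(b)
plan(bot.sense(),*b["cen"],119.2,.22)
E
```

```text
time: 23.82
tcp_pos: [0.6468, -0.1497, 0.0129]
tcp_rot: [1.463, 2.778, 0.001]
ft_force: [0.3, 0.3, -0.2]
finger_gap: 0.0916
gripper_force: 0.0
time: 24.82
tcp_pos: [0.6456, -0.1495, 0.0112]
tcp_rot: [-1.464, -2.779, 0.0]
ft_force: [-0.3, 0.3, 1.0]
finger_gap: 0.0454
gripper_force: 30.0
{'cen': array([ 0.4695, -0.1221]), 'size': (101.3, 77.6), 'yaw': -60.77}
turn 0.116 slide [ 1.372 -1.754 -2.609] phi 124.44 tilt [-0.0001  0.    ] z 0.0112
```

```bash
python3 -m jog '{"slide":[[0,0,-0.1],[0,0,-0.5],[0,0,-0.7],[0,0,-0.7],[0,0,-0.6],[0.457,-0.585,0],[0.457,-0.585,0],[0.457,-0.585,0],[0,0,0],[0,0,0]],"angular":[[0,0,0],[0,0,0],[0,0,0.058],[0,0,0.058],[0,0,0],[0,0,0],[0,0,0],[0,0,0],[0,0,0],[0,0,0]]}'
python3 -m jog '{"slide":[[0,0,0],[0,0,0]],"angular":[[0,0,0],[0,0,0]]}'
python3 -c "
from h import *
lookb('w8',(.4688,-.122),.0185,180)"
```

```text
time: 26.08
tcp_pos: [0.4706, -0.1225, 0.2203]
tcp_rot: [1.588, 2.708, 0.001]
ft_force: [0.3, -0.9, -1.2]
finger_gap: 0.0456
gripper_force: 30.0
time: 26.32
tcp_pos: [0.4705, -0.1224, 0.2192]
tcp_rot: [1.589, 2.71, 0.0]
ft_force: [0.5, -0.3, -1.6]
finger_gap: 0.0457
gripper_force: 30.0
[ 0.4705 -0.1224  0.2192] {'cen': array([ 0.4646, -0.1135]), 'size': (81.0, 77.7), 'yaw': -60.73}
turn -0.001 slide [ 0.133 -0.01   2.509] phi 119.23 tilt [0. 0.] z 0.2192
```

View pics/w8.png

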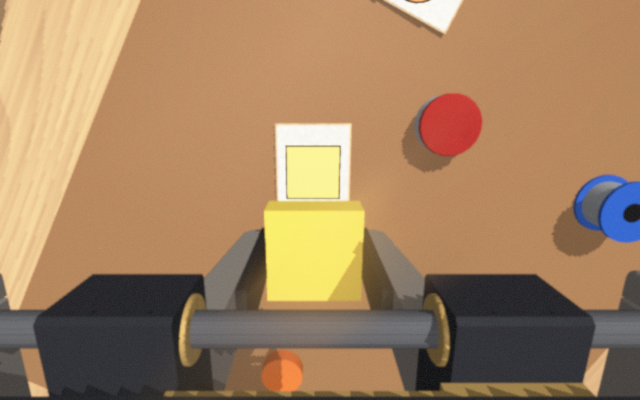

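The square's outline is fully visible around (313,172), and the board centre is 0.4 mm from the TCP. Lowering.

```bash
python3 -m jog '{"slide":[[-0.007,-0.01,0.3],[0,0,0.7],[0,0,0.7],[0,0,0.4],[0,0,0.25],[0,0,0.12],[0,0,0.045],[0,0,0],[0,0,0]],"angular":[[0,0,0],[0,0,0],[0,0,0],[0,0,0],[0,0,0],[0,0,0],[0,0,0],[0,0,0],[0,0,0]]}'
python3 -m jog '{"slide":[[0,0,0],[0,0,0.004],[0,0,0.004],[0,0,0]],"angular":[[0,0,0],[0,0,0],[0,0,0],[0,0,0]]}'
```

```text
time: 27.5
tcp_pos: [0.4698, -0.1233, 0.0188]
tcp_rot: [1.589, 2.709, 0.001]
ft_force: [-0.0, 0.4, -1.3]
finger_gap: 0.046
gripper_force: 30.0
time: 28.0
tcp_pos: [0.4691, -0.1231, 0.0175]
tcp_rot: [-1.589, -2.71, 0.0]
ft_force: [-1.0, -0.1, -0.7]
finger_gap: 0.0457
gripper_force: 30.0
```

```bash
python3 -m jog '{"slide":[[-0.008,0.01,0],[0,0,0.003],[0,0,0.003],[0,0,0.002],[0,0,0]],"angular":[[0,0,0],[0,0,0],[0,0,0],[0,0,0],[0,0,0]]}'
```

```text
time: 28.62
tcp_pos: [0.4703, -0.1234, 0.0172]
tcp_rot: [1.589, 2.71, 0.0]
ft_force: [-1.7, 0.0, 6.7]
finger_gap: 0.0457
gripper_force: 30.0
```

```bash
python3 -m jog '{"slide":[[0,0,0],[0,0,0],[0,0,0],[0,0,-0.1],[0,0,-0.5],[0,0,-0.7],[0,0,-0.7],[0,0,-0.6],[0,0,0],[0,0,0]],"angular":[[0,0,0],[0,0,0],[0,0,0],[0,0,0],[0,0,0],[0,0,0],[0,0,0],[0,0,0],[0,0,0],[0,0,0]]}' 1
python3 -c "
from h import *
lookb('w9',(.4698,-.123),.2)"
python3 -m jog '{"slide":[[-0.622,-0.1,0],[-0.622,-0.1,0],[-0.622,-0.1,0],[-0.622,-0.1,0],[-0.622,-0.1,0],[0,0,0],[0,0,0],[0,0,0],[0,0,0]],"angular":[[0,0,0],[0,0,0],[0,0,0],[0,0,0],[0,0,0],[0,0,0],[0,0,0],[0,0,0],[0,0,0]]}'
python3 -c "
from h import *
look('w10','disc',(.557,-.36),0,.011)
a=cv2.imread('pics/w9.png');b=cv2.imread('pics/w10.png')
cv2.imwrite('pics/c1.png',np.vstack([a[60:300,120:520],b[60:300,120:520]]))"
```

```text
time: 29.88
tcp_pos: [0.4697, -0.1232, 0.2246]
tcp_rot: [-1.589, -2.71, 0.0]
ft_force: [0.2, -0.3, 0.2]
finger_gap: 0.0921
gripper_force: 0.0
[ 0.4697 -0.1232  0.2246] {'cen': array([ 0.4692, -0.1217]), 'size': (100.9, 77.6), 'yaw': -60.87}
turn -3.998 slide [-0.019 -0.004  0.308] phi 119.22 tilt [-0.0002  0.    ] z 0.2246
time: 31.05
tcp_pos: [0.5566, -0.359, 0.225]
tcp_rot: [-1.588, -2.711, -0.0]
ft_force: [0.2, -0.8, -0.4]
finger_gap: 0.0919
gripper_force: 0.0
[ 0.5566 -0.359   0.225 ] expected [313. 175.] {'pca': np.float64(-67.1), 'cen': array([ 0.5595, -0.3599]), 'rect': array([ 0.5596, -0.3598]), 'size': (51.9, 50.2), 'yaw': -60.7, 'px': array([315., 176.]), 'border': False}
turn 3.999 slide [ 0.028 -0.026  2.675] phi 119.28 tilt [-0.      0.0001] z 0.225
```

View pics/c1.png

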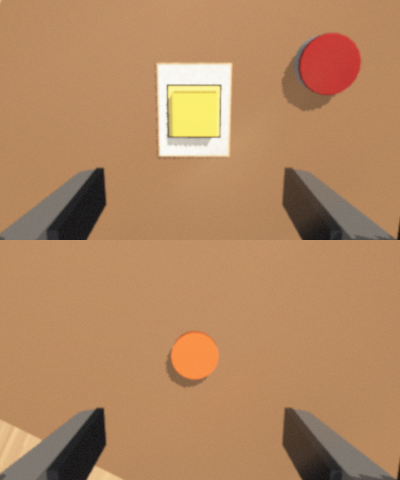

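The square (crop 193,112) lies within its outline near the lower edge, which may be parallax. The disc is at (315,176). I'll check the square numerically before going on.

```bash
python3 - <<'E'
from h import *; from rig import bot
p=cv2.imread('pics/w9.png')[:,:,::-1].copy();c=bot.get_calibration("wrist")
T=camT(c,dict(tcp_pos=np.array([.4697,-.1232,.2246]),tcp_rot=np.array([-1.589,-2.71,0])))
h=cv2.cvtColor(p,cv2.COLOR_RGB2HSV)
print("col S",h[170,280:350,1].tolist());print("row S",h[135:215,314,1].tolist());print("row V",h[135:215,314,2].tolist())
print("col V",h[170,280:350,2].tolist())
E
```

```text
col S [9, 6, 7, 7, 6, 9, 18, 39, 110, 123, 121, 131, 140, 142, 144, 143, 143, 142, 144, 143, 141, 143, 143, 144, 143, 144, 141, 145, 142, 142, 144, 142, 143, 142, 143, 142, 143, 142, 143, 144, 142, 144, 143, 143, 143, 142, 144, 141, 145, 146, 142, 144, 144, 145, 141, 142, 130, 114, 108, 120, 62, 19, 9, 8, 9, 9, 9, 11, 23, 53]
row S [7, 7, 7, 6, 7, 7, 9, 9, 11, 25, 93, 116, 105, 101, 103, 115, 138, 156, 151, 146, 144, 140, 142, 142, 143, 143, 142, 145, 143, 142, 142, 142, 144, 145, 146, 143, 144, 143, 144, 143, 141, 143, 140, 142, 144, 144, 144, 144, 144, 144, 142, 145, 145, 143, 144, 144, 144, 145, 145, 144, 150, 148, 65, 25, 22, 22, 22, 22, 25, 22, 23, 13, 10, 9, 8, 9, 8, 8, 10, 18]
row V [248, 249, 250, 250, 251, 250, 249, 248, 242, 194, 175, 236, 250, 252, 251, 246, 231, 226, 243, 250, 251, 251, 251, 251, 251, 250, 251, 250, 251, 251, 251, 251, 250, 250, 250, 251, 250, 251, 250, 251, 251, 251, 251, 251, 250, 250, 250, 250, 250, 250, 251, 250, 250, 250, 250, 250, 250, 250, 250, 250, 245, 200, 146, 172, 195, 197, 198, 198, 196, 199, 220, 240, 248, 249, 249, 250, 250, 250, 250, 247]
col V [250, 250, 251, 251, 251, 248, 225, 162, 167, 197, 206, 216, 235, 247, 250, 251, 251, 251, 250, 250, 251, 251, 250, 250, 250, 250, 251, 250, 251, 250, 250, 251, 251, 251, 251, 251, 250, 251, 251, 250, 251, 251, 251, 250, 250, 251, 250, 251, 250, 250, 251, 250, 250, 250, 251, 250, 250, 251, 248, 214, 168, 224, 247, 249, 248, 248, 247, 248, 248, 245]
```

```bash
python3 - <<'E'
from h import *; from rig import bot
c=bot.get_calibration("wrist");f=np.radians(119.22)
T=camT(c,dict(tcp_pos=np.array([.4697,-.1232,.2246]),tcp_rot=np.array([-1.589,-2.71,0])))
def tl(uv,z):
    d=(cast(uv,c,T,z)-[.4697,-.1232])*1000;return np.c_[d@[np.cos(f),np.sin(f)],d@[np.sin(f),-np.cos(f)]].round(1).tolist()
print("outline top",tl([(314,144.7)],.006),"cols",tl([(287.5,170),(340,170)],.006))
print("top face",tl([(314,153.3),(314,197)],.024),tl([(290.7,170),(336.7,170)],.024))
print("lower foot",tl([(314,150.5)],.006))
E
```

```text
outline top [[30.1, 0.6]] cols [[2.6, -28.3], [2.6, 29.0]]
top face [[23.2, 0.6], [-23.2, 0.6]] [[5.8, -23.7], [5.8, 24.2]]
lower foot [[23.9, 0.6]]
```

The square is about 1.5 mm off centre, with more than 3 mm of margin all round. Grasping the disc.

```bash
python3 -m jog '{"slide":[[-0.028,0.026,0.4],[0,0,0.7],[0,0,0.7],[0,0,0.5],[0,0,0.25],[0,0,0.12],[0,0,0],[0,0,0]],"angular":[[0,0,0],[0,0,0],[0,0,0],[0,0,0],[0,0,0],[0,0,0],[0,0,0],[0,0,0]]}' 1
python3 -m jog '{"slide":[[0,0,0],[0,0,0],[0,0,0],[0,0,0],[0,0,0],[0,0,0],[0,0,0]],"angular":[[0,0,0],[0,0,0],[0,0,0],[0,0,0],[0,0,0],[0,0,0],[0,0,0]]}' 0.4
python3 - <<'E'
from h import *; from rig import bot
plan(bot.sense(),.461,.1,119.2,.22)
E
```

```text
time: 32.1
tcp_pos: [0.5606, -0.3615, 0.0128]
tcp_rot: [1.588, 2.708, -0.0]
ft_force: [0.2, -0.2, -0.2]
finger_gap: 0.0916
gripper_force: 0.0
time: 32.98
tcp_pos: [0.5596, -0.3609, 0.0112]
tcp_rot: [-1.589, -2.71, 0.0]
ft_force: [-0.5, 0.2, 1.5]
finger_gap: 0.0491
gripper_force: 30.0
turn 0.0 slide [ 5.63   1.735 -2.61 ] phi 119.22 tilt [-0.0001  0.    ] z 0.0112
```

```bash
python3 -m jog '{"slide":[[0,0,-0.1],[0,0,-0.5],[0,0,-0.7],[0,0,-0.7],[0,0,-0.6],[0,0,0]],"angular":[[0,0,0],[0,0,0],[0,0,0],[0,0,0],[0,0,0],[0,0,0]]}'
python3 -m jog '{"slide":[[0.704,0.217,0],[0.704,0.217,0],[0.704,0.217,0],[0.704,0.217,0],[0.704,0.217,0],[0.704,0.217,0],[0.704,0.217,0],[0.704,0.217,0],[0,0,0],[0,0,0]],"angular":[[0,0,0],[0,0,0],[0,0,0],[0,0,0],[0,0,0],[0,0,0],[0,0,0],[0,0,0],[0,0,0],[0,0,0]]}'
python3 -m jog '{"slide":[[0,0,0],[0,0,0]],"angular":[[0,0,0],[0,0,0]]}'
python3 -c "
from h import *
from rig import bot
lookb('w11',(.461,.1),.0185);plan(bot.sense(),.461,.1,119.2,.0185)"
```

```text
time: 33.72
tcp_pos: [0.5617, -0.3622, 0.2245]
tcp_rot: [1.585, 2.703, -0.001]
ft_force: [-1.0, 0.5, -1.6]
finger_gap: 0.0495
gripper_force: 30.0
time: 34.98
tcp_pos: [0.4604, 0.1, 0.2186]
tcp_rot: [-1.587, -2.711, 0.002]
ft_force: [-0.1, 0.3, -0.7]
finger_gap: 0.0492
gripper_force: 30.0
time: 35.22
tcp_pos: [0.461, 0.099, 0.2191]
tcp_rot: [-1.592, -2.708, 0.0]
ft_force: [0.1, -0.4, -1.3]
finger_gap: 0.049
gripper_force: 30.0
[0.461  0.099  0.2191] {'cen': array([0.461 , 0.0992]), 'size': (101.7, 77.6), 'yaw': 3.29}
turn 2.574 slide [-0.    -0.003  2.507] phi 119.11 tilt [-0.0003 -0.0001] z 0.2191
turn -0.002 slide [0.01  0.005 2.508] phi 119.12 tilt [-0.0002 -0.0001] z 0.2191
```

View pics/w11.png

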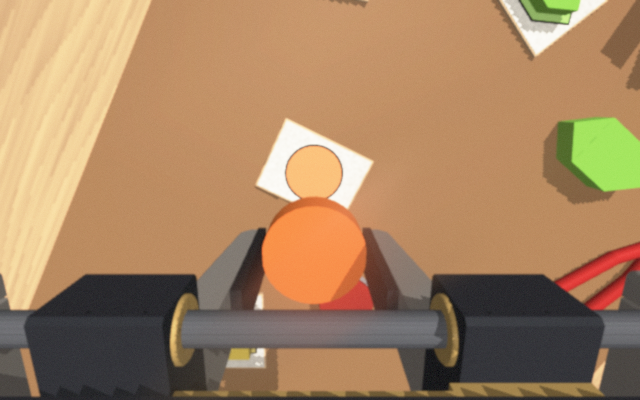

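The disc outline is centred at (314,173), directly under the held disc. Lowering.

```bash
python3 -m jog '{"slide":[[-0.005,0,0.3],[0,0,0.7],[0,0,0.7],[0,0,0.4],[0,0,0.25],[0,0,0.12],[0,0,0.045],[0,0,0],[0,0,0],[0,0,0]],"angular":[[0,0,0],[0,0,0],[0,0,0],[0,0,0],[0,0,0],[0,0,0],[0,0,0],[0,0,0],[0,0,0],[0,0,0]]}'
python3 -m jog '{"slide":[[0,0,0.004],[0,0,0.004],[0,0,0]],"angular":[[0,0,0],[0,0,0],[0,0,0]]}'
```

```text
time: 36.52
tcp_pos: [0.4615, 0.0999, 0.0186]
tcp_rot: [1.589, 2.709, 0.001]
ft_force: [0.1, 0.7, -0.3]
finger_gap: 0.0492
gripper_force: 30.0
time: 36.9
tcp_pos: [0.461, 0.0998, 0.0174]
tcp_rot: [-1.589, -2.71, 0.0]
ft_force: [-0.5, 0.8, -0.9]
finger_gap: 0.0491
gripper_force: 30.0
```

```bash
python3 -m jog '{"slide":[[-0.005,0,0.003],[0,0,0.003],[0,0,0.002],[0,0,0]],"angular":[[0,0,0],[0,0,0],[0,0,0],[0,0,0]]}'
```

```text
time: 37.4
tcp_pos: [0.4612, 0.0995, 0.0171]
tcp_rot: [-1.589, -2.71, -0.0]
ft_force: [-2.9, 0.8, 7.2]
finger_gap: 0.0491
gripper_force: 30.0
```

Contact made. Release, rise, and look with both cameras.

```bash
python3 -m jog '{"slide":[[0,0,0],[0,0,0],[0,0,0],[0,0,-0.1],[0,0,-0.5],[0,0,-0.7],[0,0,-0.7],[0,0,-0.6],[0,0,0],[0,0,0]],"angular":[[0,0,0],[0,0,0],[0,0,0],[0,0,0],[0,0,0],[0,0,0],[0,0,0],[0,0,0],[0,0,0],[0,0,0]]}' 1
python3 - <<'E'
from h import *; from rig import bot
lookb('w12',(.461,.1),.2)
p,_=bot.read_camera("scene");a=cv2.imread('pics/w12.png')
q=cv2.resize(p[100:270,180:450,::-1],(540,340),interpolation=cv2.INTER_CUBIC)
b=np.zeros((240,540,3),np.uint8);b[:,:400]=a[60:300,120:520]
cv2.imwrite('pics/c2.png',np.vstack([b,q]))
E
```

```text
time: 38.65
tcp_pos: [0.4608, 0.0993, 0.2246]
tcp_rot: [-1.589, -2.71, 0.0]
ft_force: [-0.4, -0.5, -0.3]
finger_gap: 0.092
gripper_force: 0.0
[0.4608 0.0993 0.2246] {'cen': array([0.461 , 0.0992]), 'size': (101.5, 77.7), 'yaw': 3.17}
turn 2.579 slide [0.002 0.002 0.307] phi 119.22 tilt [-0.  0.] z 0.2246
```

View pics/c2.png

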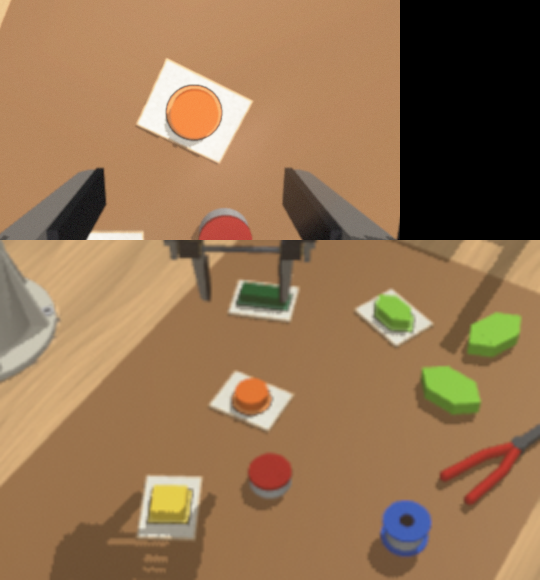

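The disc is inside its circle (crop 194,112). In the scene view all four pieces lie flat on their boards, and the tin and reel are undisturbed. Handing in.

```bash
python3 -c "
from rig import bot
print(bot.finish_job())"
```

```text
the job is handed in; nothing more can be done
None
```

I laid all four glass slabs flat inside their outlines with edges along the lines, left the flux tin and solder reel where they were, and handed the job in at about 39 s; the hand-in returned no verdict.

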